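Fit the spare wheel on the model truck

TASK

Put the orange-rimmed spare wheel on the model truck: slide it down over the upright metal post on the truck's flat deck until it lies flat on the deck, and let go. Lower it into place rather than dropping it, and leave the blue-rimmed and white-rimmed wheels where they are.

Things in the scene. Friction and masses are not known exactly. Their poses are not given: they have to be found in the camera images.
- wheel_orange: The spare wheel to fit: a black rubber tyre with a bright orange rim sleeve, lying flat on the table. A ring open right through: outer diameter 56 mm, bore 34 mm, 28 mm tall, the same both ways up, about 60 g. Origin: centre of its underside (on the table, z = 0); its z axis is the ring's axis, upright.
- wheel_blue: A bystander wheel of the same shape and size with a blue rim, lying flat on the table; to be left alone. Origin: centre of its underside, z along the ring's axis.
- wheel_white: A bystander wheel of the same shape and size with a white rim, lying flat on the table; to be left alone. Origin: centre of its underside, z along the ring's axis.
- post_foot (a point): Foot of the upright post on the fixed truck's wooden deck: on the post's axis, at deck height (75 mm above the table); z up. Post: aluminium, 14 mm thick, 45 mm tall, tapered top. y points to the green, white-roofed cab, which begins 100 mm ahead of the post (roof 133 mm above the table); the deck reaches 80 mm behind the post and 70 mm to each side, otherwise empty.
Not all that is in view belongs to the job. Leave any yellow look-alike of the wheel_orange alone.

How it is judged (in metres and radians):
At the end, for the whole second after the job is handed in: The orange-rimmed wheel is around the post (centre within 15 mm of its axis), flat on the deck (underside within 6 mm of it, tilt under 10 degrees), released and at rest; the blue-rimmed and white-rimmed wheels are within 30 mm of where they began (horizontal distance between wheel_orange and post_foot below 0.015 m and z of wheel_orange in the frame of post_foot between -0.006 and 0.006 m and angle between wheel_orange's own z axis and vertical below 0.175 rad and linear speed of wheel_orange below 0.02 m/s and distance of each of wheel_blue, wheel_white from where it was at the start of the episode below 0.03 m); the robot touches nothing.
It fails at once if the orange-rimmed wheel is dropped: it falls freely (untouched by the fingers) faster than 0.7 m/s, about 25 mm of free fall (linear speed of wheel_orange above 0.7 m/s and contact force between the fingers and wheel_orange below 0.05 N).
It fails at once if the blue-rimmed or white-rimmed wheel is moved by more than 30 mm (distance of any of wheel_blue, wheel_white from where it was at the start of the episode above 0.03 m).
It also fails if it takes over 35 s, if anything falls off the work surface, if the arm or the gripper's body presses on something with over 40 N, if the wrist force passes 120 N, or if a joint passes its speed limit or range.

ROBOT

A 7-joint arm with a two-finger parallel gripper is mounted at the origin on the work surface. World frame = base frame: x ahead of the robot, y to its left, z up, the work surface at z = 0. Lengths are in mm, angles in rad, forces in N, time in s.
With the tool pointing down it reaches from about 400 to 850 mm from the base axis. Payload 4.5 kg.
Tool frame: the origin (TCP) lies on the centre line of the jaws, within the pads' length; the fingertips stand 17 mm ahead of it and the grasp point (between the pads) lies 2 mm behind it; x points along the fingers, y is the direction in which the jaws open and shut, and the axes are right-handed (so a half turn about x gives the same grasp; the last joint's range is limited). The gripper opens to 88 mm and grips with 3 to 60 N. Pads are 18 mm wide; open, the fingers measure 123 mm over their backs; the gripper's body (75 mm by 187 mm) begins 45 mm behind the grasp point.
Start: joints at [1.311, 0.689, -0.195, 1.565, 0.157, 0.902, -0.215], TCP at [181.024, -598.236, 216.943] pointing down, gripper open.
Joint ranges: [-3.01, 3.01], [-0.46, 2.08], [-1.47, 1.51], [0.13, 2.56], [-1, 4.14], [0.04, 2.09], [-2.66, 2.66]. Speed limits (rad/s): [2.57, 2.57, 3.14, 3.14, 3.14, 3.14, 3.14].

INTERFACE

Orientations are given as a rotation vector (axis times angle).
In Python, from workcell import r, cams gives the robot as it stands.
- The arm moves only by the tool send_rows, never from a script. Its argument "moves" is text: rows parted by semicolons, each of 4 numbers parted by spaces: the shift along the tool's x, y, z in m, then the turn about the tool's x in degrees. A call has 1 to 20 rows; each row is the pose to reach, as a shift and turn from the pose commanded when the call began, along the tool's axes at that moment; what a row does not reach only later rows make up. A row lasts 1/12 s, in which the tool goes at most 41.7 mm and 7.16 degrees, less where a joint would pass 70% of its speed; a pose out of reach is approached as far as the arm can. A call with a gripper value outside its range is refused whole. "claw" is the gripper's target within -1 to 1 (fully open at 1, half-way at 0, shut at -1), set as the call begins (left out, the last holds). The fingers move at their own pace and stop on an object; "grip_force" is the grip in N (left out, the last holds). Time passes only in rows, so rows that repeat a pose let the fingers close. It gives the time, the measured TCP pose, the force and the opening at its end, in the units of the state.
- r.read_state(): the state, without advancing time (a new reading comes with each control period).
- cams.camera(name): name is "side" or "top"; returns the picture (384x512x3 uint8, red, green, blue); there is no depth.
- cams.camera_info(name): a dict with "fx", "fy", "cx", "cy" (pixels), "xyz" and "attitude" of the camera in the world. Camera axes: x right, y down, z forward; pixel columns grow to the right and rows downward; lengths in mm; the calibration is good to about 2 mm. A picture is of the moment at which its call begins. camera_info takes no time and is no camera call.
- r.hand_in(): hands the job in, once; it reports no verdict.
The state is a dict: "clock": time; "joints": joint angles; "joint_velocities": joint speeds; "joint_torque": joint torques, N m; "position": TCP position; "ee_rot": TCP orientation; "wrist_force": force on the tool from outside, world axes, zero at the start; "torque": the same for the moment, N m; "width": finger opening in mm.
Only numpy, scipy, OpenCV 4.12 (cv2) and the standard library are available. Lean on these libraries where they do the work, as an engineer would, in place of code of your own. Each camera call takes 0.05 s, during which the arm holds its last target.

## Working session

There is one attempt and no reset: what is moved stays moved. The work goes in short steps, Python scripts to look and compute and a tool call to move; the robot and the scene stay as the last step left them, time stands still between calls to the robot, and variables do not carry over. Pictures are saved under pics/ and viewed, and the job is handed in when it is done.

Besides the shell and the picture viewer there is one more tool, called after "Emit:" as name(argument=value, ...) on one line, values as JSON. send_rows: Moves the arm, as the interface text tells. Its arguments: {"type":"object","properties":{"moves":{"type":"string"},"claw":{"type":"number"},"grip_force":{"type":"number"}},"required":["moves"]}

```bash
ls; mkdir -p pics
python3 - <<'E'
from workcell import r,cams
import cv2
s=r.read_state(); print({k:s[k] for k in("clock","position","ee_rot","wrist_force","width")})
for n in("side","top"):
    print(cams.camera_info(n)); cv2.imwrite(f"pics/{n}0.png",cams.camera(n)[:,:,::-1])
E
```

```text
pics
{'clock': 0.0, 'position': array([ 180.73637242, -597.58345583,  216.09038333]), 'ee_rot': array([ 2.06385783,  0.30740734, -2.06470056]), 'wrist_force': array([ 0.56770254, -0.88200801, -0.63696962]), 'width': 88.19951621638573}
{'fx': 459.6003296435627, 'fy': 459.6003296435627, 'cx': 255.92118730565826, 'cy': 193.46098212282362, 'xyz': array([ 13.10867528, 479.59531124, 750.24750271]), 'attitude': array([-1.04372331,  2.40524039, -1.0422235 ])}
{'fx': 438.59490873968275, 'fy': 438.59490873968275, 'cx': 254.65085565714506, 'cy': 188.52250739768027, 'xyz': array([409.0858282 , -52.11455618, 863.18228478]), 'attitude': array([-2.09868707,  2.10594854, -0.15623535])}
```

View pics/side0.png

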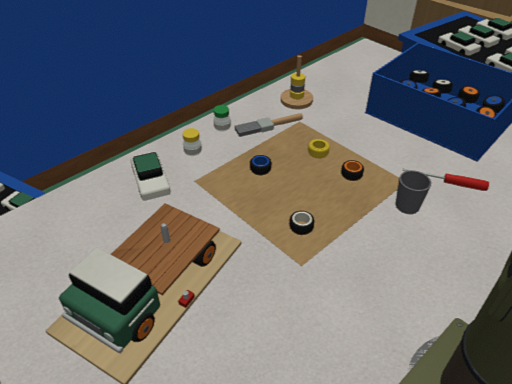

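View pics/top0.png

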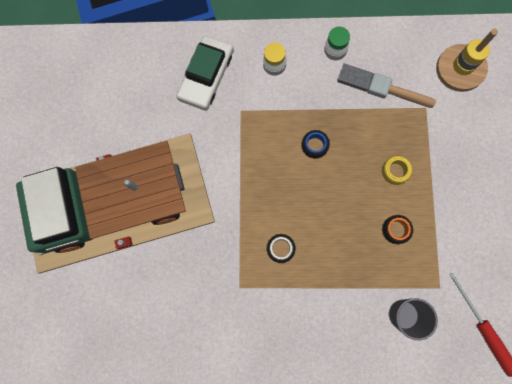

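```bash
cat > h.py <<'E'
import numpy as np,cv2
from scipy.spatial.transform import Rotation as R
from workcell import r,cams
def ray(n,u,v):
    i=cams.camera_info(n); d=R.from_rotvec(i["attitude"]).apply([(u-i["cx"])/i["fx"],(v-i["cy"])/i["fy"],1]); return np.array(i["xyz"]),d
def onz(n,u,v,z):
    o,d=ray(n,u,v); return o+d*(z-o[2])/d[2]
def proj(n,p):
    i=cams.camera_info(n); q=R.from_rotvec(i["attitude"]).inv().apply(np.asarray(p)-i["xyz"]); return np.array([q[0]/q[2]*i["fx"]+i["cx"],q[1]/q[2]*i["fy"]+i["cy"]])
def tri(u1,u2):
    o1,d1=ray("side",*u1);o2,d2=ray("top",*u2)
    s=np.linalg.lstsq(np.c_[d1,-d2],o2-o1,rcond=None)[0]
    a,b=o1+s[0]*d1,o2+s[1]*d2; return (a+b)/2,np.linalg.norm(a-b)
def orange(img):
    h=cv2.cvtColor(img,cv2.COLOR_RGB2HSV); return cv2.inRange(h,(4,170,110),(17,255,255))
E
python3 - <<'E'
from h import *
for n,(cx,cy) in dict(side=(353,169),top=(398,229)).items():
    im=cv2.imread(f"pics/{n}0.png")
    m=orange(im[:,:,::-1]); c,_=cv2.findContours(m,cv2.RETR_EXTERNAL,cv2.CHAIN_APPROX_NONE)
    for k in c:
        x,y,w,h=cv2.boundingRect(k)
        if abs(x+w/2-cx)<20 and abs(y+h/2-cy)<20 and len(k)>5:
            e=cv2.fitEllipse(k); print(n,(x,y,w,h),e, onz(n,*e[0],28))
    px,py=dict(side=(165,233),top=(131,185))[n]
    a=cv2.resize(im[py-25:py+25,px-33:px+33],None,fx=6,fy=6,interpolation=0)
    b=cv2.resize(im[cy-25:cy+25,cx-33:cx+33],None,fx=6,fy=6,interpolation=0)
    cv2.imwrite(f"pics/z{n}.png",np.hstack([a,b]))
E
```

```text
side (344, 161, 18, 11) ((352.6754455566406, 165.9282989501953), (10.06141185760498, 17.293838500976562), 97.74784088134766) [ 488.0443912  -287.07649545   28.        ]
top (388, 218, 23, 22) ((398.9902038574219, 228.4768524169922), (21.16921615600586, 22.406591415405273), 116.9213638305664) [ 491.56797831 -288.53509862   28.        ]
```

View pics/zside.png

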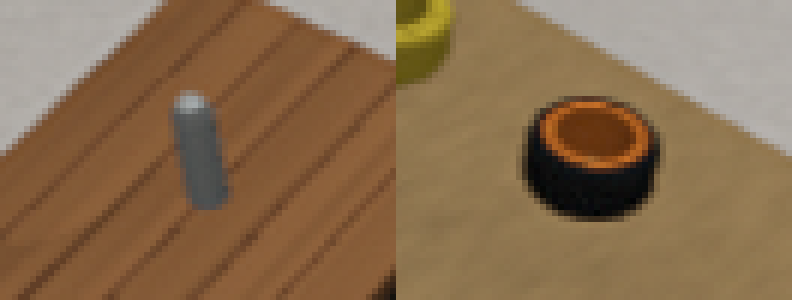

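View pics/ztop.png

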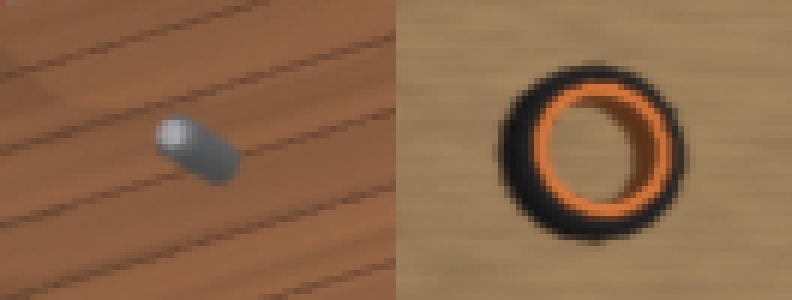

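Run:
```python
from h import *
print(tri((163.9,224.6),(127.2,182.5)))
print("top foot",onz("top",134.7,187.5,75),"tip",onz("top",127.2,182.5,119))
print("side foot",onz("side",166.7,240.8,75),"tip",onz("side",163.9,224.6,119))
print(tri((352.7,165.9),(399,228.5)))
for n,p in (("side",[(70,210),(159,292),(219,231),(167,205)]),("top",[(79,180),(91,237),(184,204),(169,144)])):
    print(n,[onz(n,*q,75).round() for q in p])
# cup, yellow, white, blue
for nm,q,z in (("cup",(416,318),80),("yel",(398,169),28),("white",(281,248),28),("blue",(316,143),28)): print(nm,onz("top",*q,z).round())
s=r.read_state(); print(R.from_rotvec(s["ee_rot"]).as_matrix().round(3))
```

```text
(array([565.00553117, 203.69905496, 116.97714942]), np.float64(1.28045135955733))
top foot [564.7218036 203.9499859  75.       ] tip [565.08559458 203.46951924 119.        ]
side foot [561.57234631 205.8131701   75.        ] tip [562.58962535 204.29416394 119.        ]
(array([ 491.05077898, -290.11582547,   24.62358423]), np.float64(2.0143182567025555))
side [array([768., 303.,  75.]), array([473., 284.,  75.]), array([512., 115.,  75.]), array([643., 148.,  75.])]
top [array([580., 310.,  75.]), array([473., 280.,  75.]), array([533., 111.,  75.]), array([648., 143.,  75.])]
cup [ 334. -293.   80.]
yel [ 606. -294.   28.]
white [456. -67.  28.]
blue [ 661. -138.   28.]
[[-0.001  0.29  -0.957]
 [ 0.002 -0.957 -0.29 ]
 [-1.    -0.002  0.   ]]
```

```bash
cat >> h.py <<'E'
def delta(target,frm=None):
    s=r.read_state(); M=R.from_rotvec(s["ee_rot"]).as_matrix()
    f=s["position"] if frm is None else frm
    return (M.T@(np.asarray(target)-f)/1000).round(4)
E
python3 -c "
from h import *
print(delta([490,-288,130],[181.0,-598.2,216.9]))"
```

```text
[ 0.0872 -0.2072 -0.3856]
```

Emit:
send_rows(moves="0.02 -0.05 -0.09 0;0.087 -0.207 -0.386 0;0.087 -0.207 -0.386 0;0.087 -0.207 -0.386 0;0.087 -0.207 -0.386 0;0.087 -0.207 -0.386 0;0.087 -0.207 -0.386 0;0.087 -0.207 -0.386 0;0.087 -0.207 -0.386 0;0.087 -0.207 -0.386 0;0.087 -0.207 -0.386 0;0.087 -0.207 -0.386 0;0.087 -0.207 -0.386 0;0.087 -0.207 -0.386 0;0.087 -0.207 -0.386 0;0.087 -0.207 -0.386 0;0.087 -0.207 -0.386 0", claw=1)

```text
clock: 1.52
position: [489.6, -289.7, 130.1]
ee_rot: [2.064, 0.302, -2.065]
wrist_force: [0.1, 0.0, -0.4]
width: 87.9
```

Run:
```python
from h import *
for n in("side","top"):
    cv2.imwrite(f"pics/{n}1.png",cams.camera(n)[:,:,::-1])
s=r.read_state(); print(s["clock"],s["position"],s["joints"].round(2),s["wrist_force"],delta([490,-288,14]))
print(R.from_rotvec(s["ee_rot"]).as_matrix().round(3))
```

```text
1.6167 [ 490.01307071 -289.1919862   130.11841196] [ 0.51  0.73 -0.1   1.82  0.12  0.59 -0.94] [ 0.14148958 -0.1081562  -0.68745808] [ 0.1161 -0.0012 -0.0003]
[[ 0.     0.288 -0.958]
 [-0.    -0.958 -0.288]
 [-1.     0.     0.   ]]
```

View pics/top1.png

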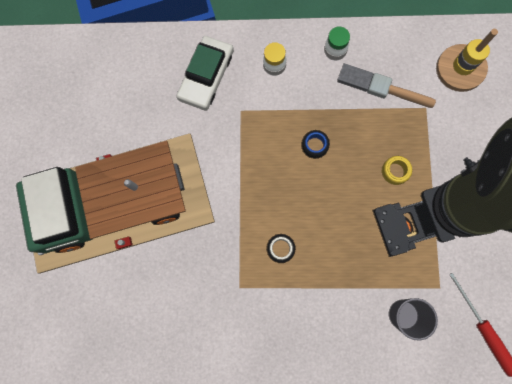

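View pics/side1.png

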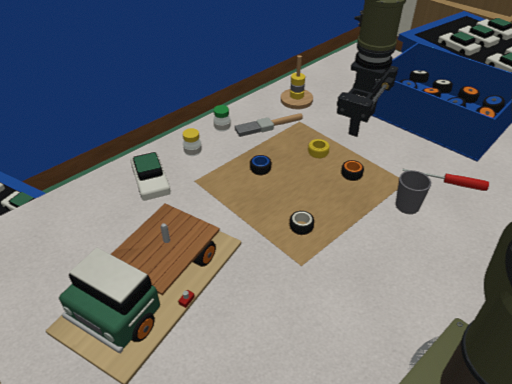

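The gripper stands over the orange wheel: in the top view a bit of orange shows at (411,228), and in the side view the fingertips are near (354,130). I'll check this against the projection of the TCP.

Run:
```python
from h import *
for p in([490,-289,113],[490,-289,130],[502,-331,113],[477,-247,113]): print(proj("side",p),proj("top",p))
for n,c in(("side",(355,135)),("top",(405,225))):
    im=cv2.imread(f"pics/{n}1.png"); x,y=c
    cv2.imwrite(f"pics/z{n}1.png",cv2.resize(im[y-45:y+45,x-50:x+50],None,fx=6,fy=6,interpolation=0))
```

```text
[357.69470555 137.0918124 ] [413.43551361 224.38915356]
[358.79483568 131.09763133] [416.65477826 223.26931743]
[364.57330172 127.7909511 ] [438.13329012 217.21399576]
[350.80533926 147.07400908] [388.7367373  232.16687728]
```

View pics/zside1.png

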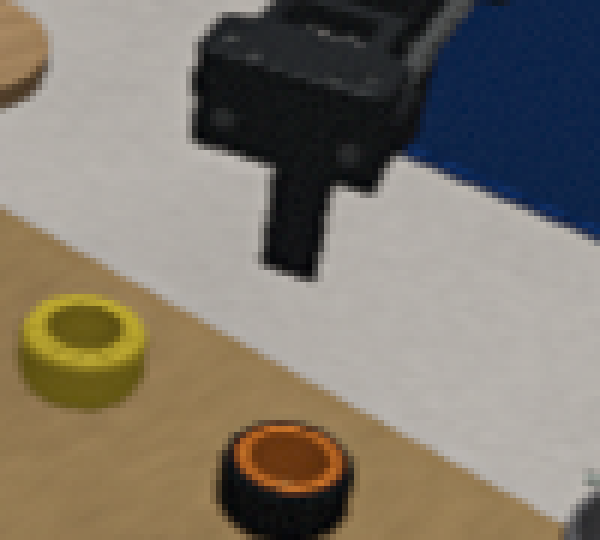

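View pics/ztop1.png

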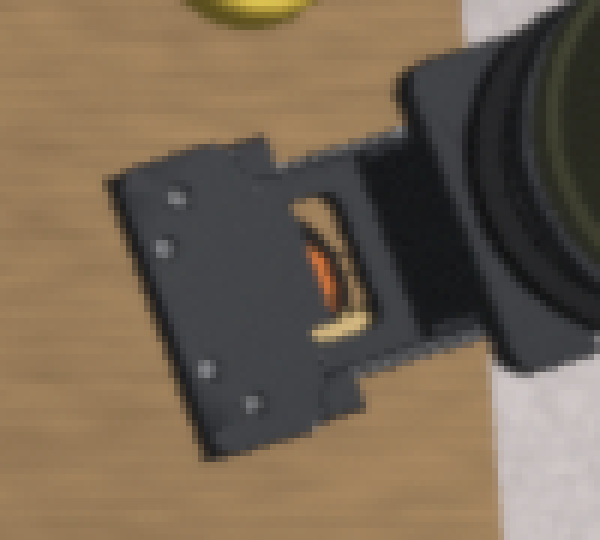

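Run:
```python
from h import *
print("edge obs top",(355+162/6,180+320/6))
for z in(177,200,230): print(z,proj("top",[463,-199.5,z]), proj("side",[463,-199.5,z]),onz("top",382,233.3,z).round(1))
# side: bottom near edge of body corners zoom (195,140),(375,190)
print([ (305+x/6,90+y/6) for x,y in((195,140),(375,190),(205,25),(385,85))])
n=np.array([-.288,.958]); t=np.array([.958,.288])
for z in (177,200,220):
  for s in(-37.5,37.5): print(z,s,proj("side",[*(np.array([490,-289])+93.5*n+s*t),z]))
# finger near outer face corners observed
for u in((262,265),(318,280),(270,165),(330,185)): print(u,(305+u[0]/6,90+u[1]/6))
for z in(113,130,175):
  for s in(-9,9): print(z,s,proj("side",[*(np.array([490,-289])+61.5*n+s*t),z]))
```

```text
edge obs top (382.0, 233.33333333333334)
177 [368.81045839 237.55094277] [346.14503713 135.17562134] [ 469.5 -220.   177. ]
200 [372.09399231 236.32736854] [347.60979742 126.12682222] [ 467.5 -214.4  200. ]
230 [376.7330229 234.5986828] [349.59444829 113.86631301] [ 464.8 -207.   230. ]
[(337.5, 113.33333333333333), (367.5, 121.66666666666667), (339.1666666666667, 94.16666666666667), (369.1666666666667, 104.16666666666667)]
177 -37.5 [362.98105055 140.51311578]
177 37.5 [329.68633874 129.98683446]
200 -37.5 [364.74869006 131.42041918]
200 37.5 [330.86299427 120.98313297]
220 -37.5 [366.33449592 123.26307059]
220 37.5 [331.91766923 112.91281984]
(262, 265) (348.6666666666667, 134.16666666666666)
(318, 280) (358.0, 136.66666666666666)
(270, 165) (350.0, 117.5)
(330, 185) (360.0, 120.83333333333333)
113 -9 [351.50659269 152.38199942]
113 9 [344.00064569 149.90974771]
130 -9 [352.58163067 146.31448574]
130 9 [344.98371402 143.8535192 ]
175 -9 [355.54930773 129.5649183 ]
175 9 [347.69676131 127.13969184]
```

Run:
```python
from h import *
a=tri((339.2,94.2),(374.2,210.8));b=tri((369.2,104.2),(390,255.8))
print(a,b, np.linalg.norm(a[0]-b[0]))
s=r.read_state(); print(s["position"],s["joint_velocities"].round(3),s["width"])
```

```text
(array([ 490.56187426, -190.10141466,  267.50369976]), np.float64(3.590960850098505)) (array([ 430.30830324, -208.85208446,  263.70533591]), np.float64(3.717058248829679)) 63.217940545924236
[ 490.01307071 -289.1919862   130.11841196] [-0.005  0.002 -0.004 -0.001  0.    -0.001  0.001] 87.92529464229439
```

The triangulated gripper sits higher than the state suggests. I'll go down partway and look again before trusting either one.

Emit:
send_rows(moves="0.02 -0.001 0 0;0.045 -0.001 0 0;0.06 -0.001 0 0;0.06 -0.001 0 0;0.06 -0.001 0 0;0.06 -0.001 0 0")

```text
clock: 2.12
position: [490.8, -287.9, 70.8]
ee_rot: [2.065, 0.304, -2.062]
wrist_force: [0.3, -0.3, -0.4]
width: 88.1
```

Run:
```python
from h import *
s=r.read_state(); print(s["clock"],s["position"])
P=s["position"]
L=[]
for n,c in(("side",(355,150)),("top",(405,225))):
    im=cams.camera(n)[:,:,::-1]; x,y=c
    cv2.imwrite(f"pics/{n}2.png",im)
    L.append(cv2.resize(im[y-45:y+45,x-50:x+50],None,fx=4,fy=4,interpolation=0))
cv2.imwrite("pics/z2.png",np.hstack(L))
M=R.from_rotvec(s["ee_rot"]).as_matrix()
for d in(-61,-44,44,61): print(d,proj("side",P+M@[17,d,0]),proj("top",P+M@[17,d,0]))
```

```text
2.1167 [ 490.77672115 -287.8795292    70.76920241]
-61 [343.87621503 171.19496809] [370.74712216 237.28642742]
-44 [346.62456481 167.1506933 ] [379.6377957 234.5543051]
44 [360.02628731 147.42967787] [425.57651568 220.4372417 ]
61 [362.46651502 143.83881345] [434.43492711 217.7150336 ]
```

View pics/z2.png

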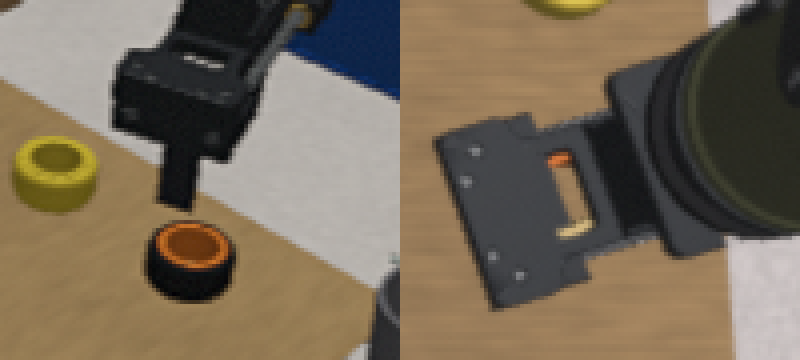

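The near fingertip shows at about (349,157), against a predicted (345,169). I need the hand turned for the deck anyway, so I'll turn it now. Both fingers will then be in the side view and I can measure their midpoint.

Emit:
send_rows(moves="0 0 0 -7;0 0 0 -14;0 0 0 -21;0 0 0 -28;0 0 0 -35;0 0 0 -42;0 0 0 -49;0 0 0 -56;0 0 0 -63;0 0 0 -70;0 0 0 -77;0 0 0 -84;0 0 0 -91;0 0 0 -94;0 0 0 -94;0 0 0 -94")

```text
clock: 3.55
position: [490.5, -287.9, 70.7]
ee_rot: [0.939, 1.357, -0.939]
wrist_force: [0.3, 0.6, -0.7]
width: 88.2
```

Run:
```python
from h import *
s=r.read_state(); print(s["clock"],s["position"],s["joints"].round(2))
P=s["position"]
L=[]
for n,c in(("side",(355,150)),("top",(405,225))):
    im=cams.camera(n)[:,:,::-1]; x,y=c
    cv2.imwrite(f"pics/{n}3.png",im)
    L.append(cv2.resize(im[y-45:y+45,x-50:x+50],None,fx=4,fy=4,interpolation=0))
cv2.imwrite("pics/z3.png",np.hstack(L))
M=R.from_rotvec(s["ee_rot"]).as_matrix();print(M.round(3))
for d in(-61,-44,0,44,61): print(d,proj("side",P+M@[17,d,0]),proj("top",P+M@[17,d,0]))
```

```text
3.55 [ 490.54080542 -287.9317293    70.65209855] [ 0.74  0.87 -0.51  1.84  0.7   0.61  0.16]
[[ 0.001  0.935  0.353]
 [-0.001  0.353 -0.935]
 [-1.     0.001  0.001]]
-61 [378.34091084 164.19609992] [416.80312437 259.30287506]
-44 [371.3504431  162.19785286] [412.81567368 250.38168842]
0 [353.57859264 157.11771382] [402.64558042 227.62797751]
44 [336.2560301  152.16600515] [392.68702682 205.34754765]
61 [329.67993822 150.28620872] [388.894658   196.86282075]
```

View pics/z3.png

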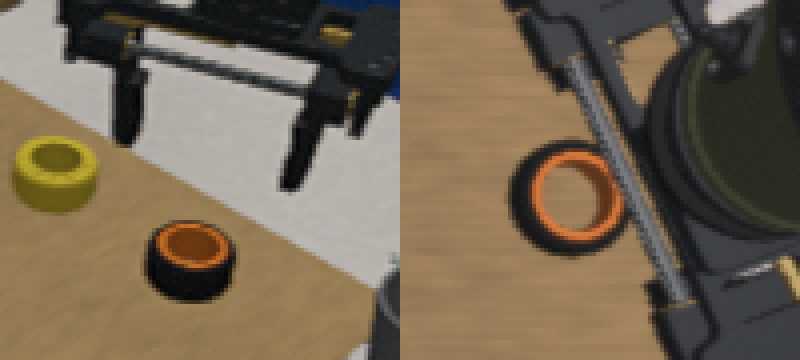

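Run:
```python
from h import *
for n,c in(("side",(355,140)),("top",(405,225))):
    im=cv2.imread(f"pics/{n}3.png"); x,y=c
    z=cv2.resize(im[y-36:y+36,x-48:x+48],None,fx=8,fy=8,interpolation=cv2.INTER_CUBIC)
    z=cv2.convertScaleAbs((z/255.)**.5*255)
    for k in range(0,96,8): cv2.putText(z,str(x-48+k),(k*8,8),0,.3,(0,0,255)); cv2.line(z,(k*8,10),(k*8,14),(0,0,255))
    for k in range(0,72,8): cv2.putText(z,str(y-36+k),(0,k*8+4),0,.3,(0,0,255))
    cv2.imwrite(f"pics/b{n}3.png",z)
print(tri((338.75,116.25),(397.5,195)),tri((382.5,128.75),(425,255)))
```

```text
(array([ 528.28881229, -251.14905406,  169.53947887]), np.float64(5.991805080146575)) (array([ 434.71954226, -288.5928225 ,  165.03297547]), np.float64(4.965876329275528))
```

View pics/bside3.png

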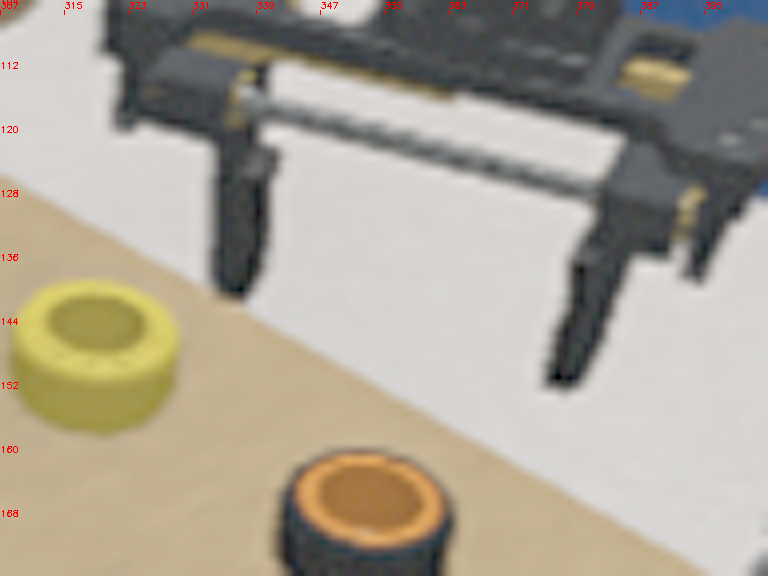

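View pics/btop3.png

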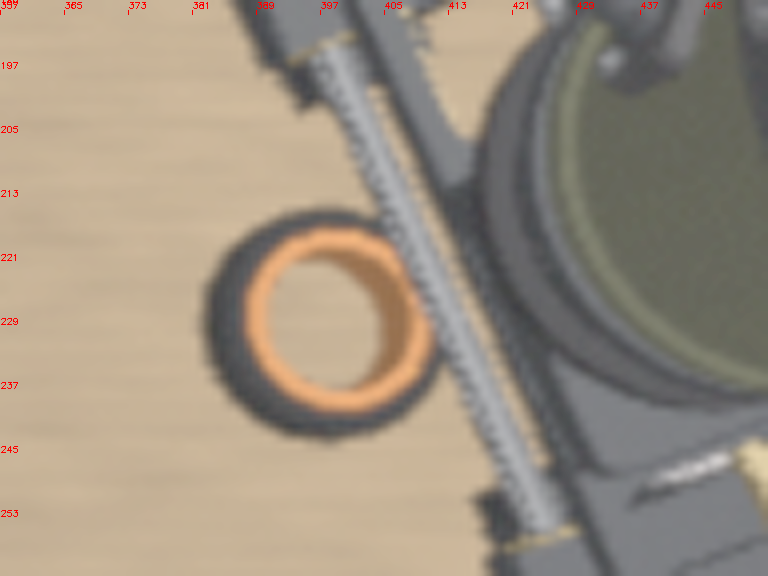

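Run:
```python
from h import *
a=tri((336,140.5),(394,202));b=tri((377.5,151.5),(416.5,250))
print(a,b,(a[0]+b[0])/2,np.linalg.norm(a[0]-b[0]))
for z in (53,75,90): print(z,onz("side",356.7,146,z))
```

```text
(array([ 531.68347303, -264.24502809,   93.20046779]), np.float64(0.06631115359135364)) (array([ 444.21441436, -301.4879593 ,   90.03800606]), np.float64(9.913095684258012)) [ 487.9489437  -282.86649369   91.61923692] 95.12030968579855
53 [ 513.38255765 -329.60875132   53.        ]
75 [ 497.59759554 -304.0762262    75.        ]
90 [ 486.83512138 -286.66768635   90.        ]
```

By triangulation the fingertips are at z≈91, centred at (488,-284). That agrees with the state in x and y but is about 37 mm higher than it says. I'll lower in stages, watching force and vision.

Emit:
send_rows(moves="0.01 0 0 0;0.02 0 0 0;0.03 0 0 0;0.036 0 0 0;0.04 0 0 0;0.04 0 0 0;0.04 0 0 0")

```text
clock: 4.23
position: [490.2, -287.2, 29.6]
ee_rot: [0.937, 1.36, -0.937]
wrist_force: [0.1, 0.2, -0.4]
width: 88.1
```

```bash
cat >> h.py <<'E'
def zoom(n,c,out,f=8,g=.5):
    im=cams.camera(n)[:,:,::-1]; x,y=c
    z=cv2.resize(im[y-36:y+36,x-48:x+48],None,fx=8,fy=8,interpolation=cv2.INTER_CUBIC)
    z=cv2.convertScaleAbs((z/255.)**g*255)
    for k in range(0,96,8): cv2.putText(z,str(x-48+k),(k*8,8),0,.3,(0,0,255)); cv2.line(z,(k*8,10),(k*8,14),(0,0,255))
    for k in range(0,72,8): cv2.putText(z,str(y-36+k),(0,k*8+4),0,.3,(0,0,255))
    cv2.imwrite(out,z); return im
E
python3 - <<'E'
from h import *
s=r.read_state(); print(s["clock"],s["position"],s["wrist_force"],s["width"])
zoom("side",(355,155),"pics/bside4.png");zoom("top",(400,225),"pics/btop4.png")
E
```

```text
4.2333 [ 490.17231072 -287.15596968   29.56858549] [ 0.08963198  0.24677073 -0.40740833] 88.1070773185632
```

View pics/bside4.png

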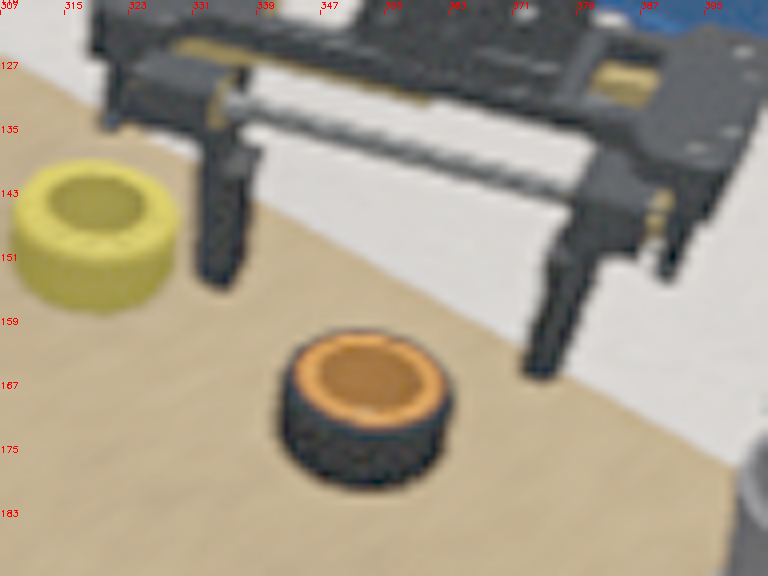

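View pics/btop4.png

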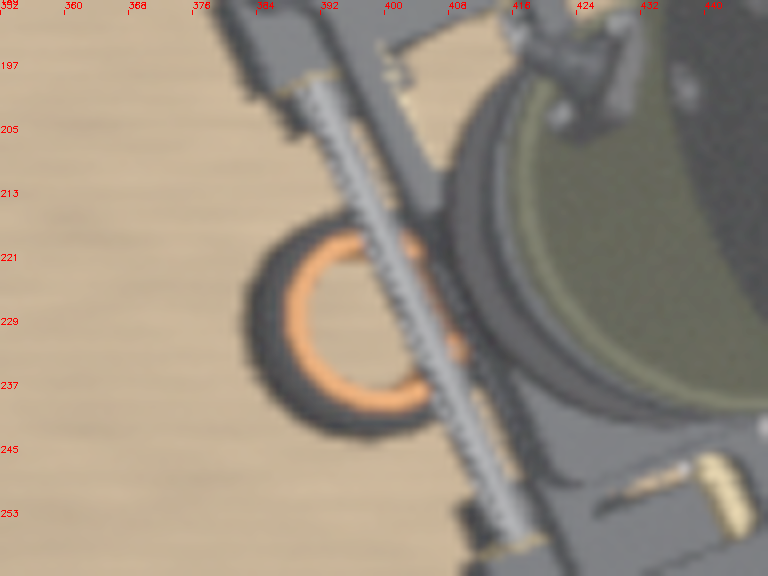

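Run:
```python
from h import *
for z in (12.6,30,40,50,60): print(z,onz("side",354.3,160,z), onz("side",334,154.5,z),onz("side",374.5,165.5,z))
print(tri((334,154.5),(388,205)),tri((374.5,165.5),(413.5,252)))
```

```text
12.6 [ 510.11191575 -325.18766095   12.6       ] [ 560.01077287 -304.93734181   12.6       ] [ 461.76185121 -344.69612578   12.6       ]
30 [ 498.38835354 -306.20403576   30.        ] [ 547.11017134 -286.43139132   30.        ] [ 451.17879462 -325.25232511   30.        ]
40 [ 491.65067411 -295.29390634   40.        ] [ 539.69603253 -275.79578759   40.        ] [ 445.0965782  -314.07772703   40.        ]
50 [ 484.91299468 -284.38377692   50.        ] [ 532.28189373 -265.16018386   50.        ] [ 439.01436177 -302.90312894   50.        ]
60 [ 478.17531525 -273.4736475    60.        ] [ 524.86775492 -254.52458013   60.        ] [ 432.93214534 -291.72853086   60.        ]
(array([ 532.7130842 , -265.13484242,   49.80698658]), np.float64(0.7370395173968586)) (array([ 445.1296057 , -309.3389415 ,   42.73447068]), np.float64(4.662450718323504))
```

The tips appear at about z 47 while the state implies 12.6. To test this, I'll go to the nominal grasp height and close gently. The jaws should stop at 56 mm if the state is right, and close over empty air if vision is right.

Emit:
send_rows(moves="0.004 0 0 0;0.008 0 0 0;0.008 0 0 0")

```text
clock: 4.58
position: [489.8, -287.3, 21.3]
ee_rot: [0.937, 1.36, -0.938]
wrist_force: [-0.7, -0.3, -0.5]
width: 88.0
```

Emit:
send_rows(moves="0 0 0 0;0 0 0 0;0 0 0 0;0 0 0 0;0 0 0 0;0 0 0 0", claw=0.1, grip_force=8)

```text
clock: 5.08
position: [490.3, -287.4, 22.0]
ee_rot: [0.937, 1.359, -0.937]
wrist_force: [-0.0, 0.2, -0.5]
width: 50.1
```

Run:
```python
from h import *
s=r.read_state(); print(s["clock"],s["position"],s["wrist_force"],s["width"],s["joints"])
zoom("side",(355,155),"pics/bside5.png");zoom("top",(400,225),"pics/btop5.png")
```

```text
5.0833 [ 490.29623206 -287.38958346   22.00505265] [-0.03101036  0.20771817 -0.46513156] 50.095308558341486 [ 0.70206306  0.94146608 -0.43894005  1.85750135  0.76565011  0.51877617
  0.10054022]
```

View pics/bside5.png

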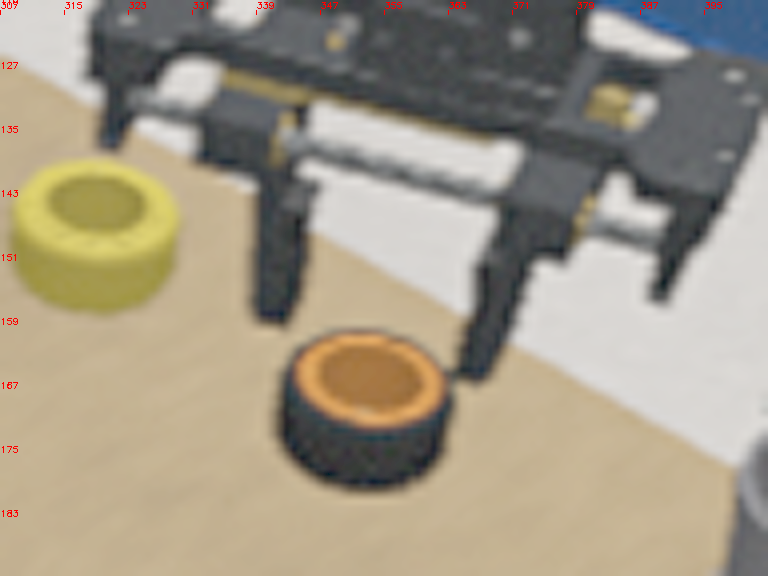

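View pics/btop5.png

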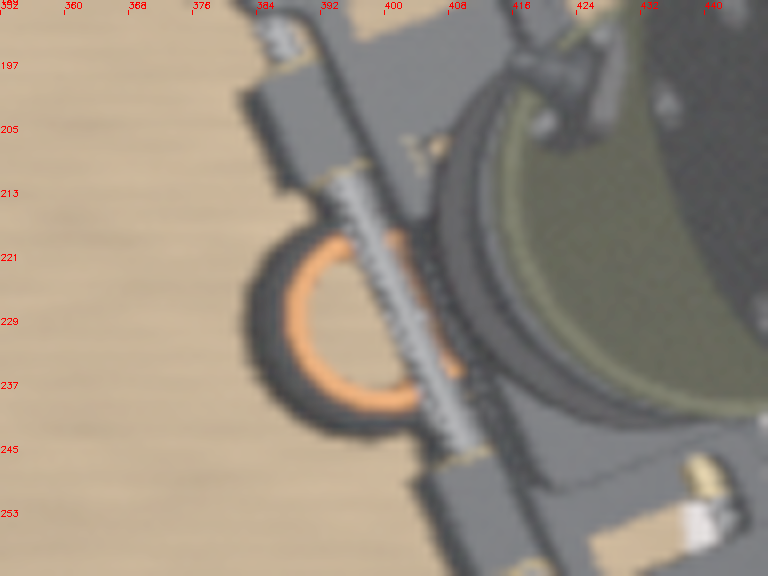

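Run:
```python
from h import *
for z in (5,20,30,35,40,45):
    p=[onz("side",*q,z) for q in((341,158.5),(366.5,166))]
    print(z,[a.round(0) for a in p],[proj("top",a).round(1) for a in p], "dist",np.linalg.norm(p[0]-p[1]).round(1))
```

```text
5 [array([ 543., -313.,    5.]), array([ 479., -337.,    5.])] [array([406.9, 203.5]), array([421.5, 236.1])] dist 67.7
20 [array([ 532., -297.,   20.]), array([ 470., -320.,   20.])] [array([401.2, 207.8]), array([415.6, 240.4])] dist 66.3
30 [array([ 525., -287.,   30.]), array([ 463., -309.,   30.])] [array([397.2, 210.8]), array([411.6, 243.4])] dist 65.4
35 [array([ 521., -281.,   35.]), array([ 460., -304.,   35.])] [array([395.2, 212.3]), array([409.5, 245. ])] dist 65.0
40 [array([ 518., -276.,   40.]), array([ 457., -298.,   40.])] [array([393.2, 213.9]), array([407.4, 246.5])] dist 64.5
45 [array([ 514., -271.,   45.]), array([ 454., -293.,   45.])] [array([391.1, 215.4]), array([405.3, 248.1])] dist 64.1
```

Vision was right: the jaws closed to 50 mm over empty air and the wheel didn't move. In the top view the dark finger bits near (391,215) and (405,246) also fit tips at z≈40–45, with x and y agreeing. I'll reopen and go lower, watching force.

Emit:
send_rows(moves="0 0 0 0;0 0 0 0;0 0 0 0;0 0 0 0;0 0 0 0;0 0 0 0;0.005 0 0 0;0.01 0 0 0;0.015 0 0 0;0.015 0 0 0", claw=1)

```text
clock: 6.02
position: [489.4, -287.0, 5.6]
ee_rot: [0.937, 1.362, -0.938]
wrist_force: [-0.1, 0.7, -0.7]
width: 88.3
```

Emit:
send_rows(moves="0.004 0 0 0;0.008 0 0 0;0.01 0 0 0;0.01 0 0 0")

```text
clock: 6.35
position: [489.9, -287.2, -3.6]
ee_rot: [0.937, 1.36, -0.938]
wrist_force: [0.1, 0.4, -0.2]
width: 88.4
```

Run:
```python
from h import *
s=r.read_state(); print(s["clock"],s["position"],s["wrist_force"],s["width"])
zoom("side",(355,155),"pics/bside6.png")
```

```text
6.35 [ 489.91837124 -287.22586449   -3.64050996] [ 0.09057686  0.37376358 -0.20413226] 88.40546248191028
```

View pics/bside6.png

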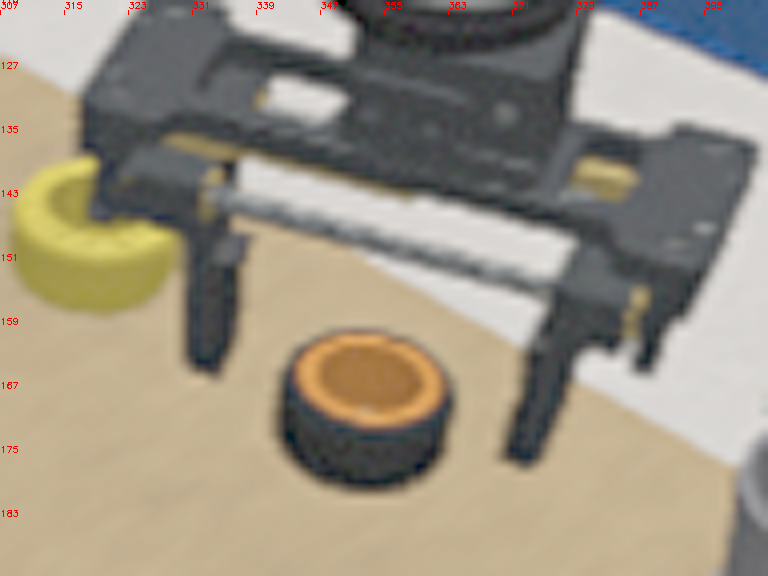

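Run:
```python
from h import *
for z in (5,10,15,20): print(z,onz("side",352.3,170.9,z))
```

```text
5 [ 491.63274436 -295.3445282     5.        ]
10 [ 488.42224002 -290.14531695   10.        ]
15 [ 485.21173567 -284.94610571   15.        ]
20 [ 482.00123133 -279.74689446   20.        ]
```

Emit:
send_rows(moves="0.003 0 0 0;0.005 0 0 0;0.007 0 0 0;0.007 0 0 0")

```text
clock: 6.73
position: [490.0, -287.3, -10.4]
ee_rot: [0.937, 1.36, -0.937]
wrist_force: [0.8, -0.0, 0.3]
width: 88.6
```

Emit:
send_rows(moves="0 0 0 0;0 0 0 0;0 0 0 0;0 0 0 0;0 0 0 0;0 0 0 0;0 0 0 0;0 0 0 0", claw=-0.2, grip_force=20)

```text
clock: 7.4
position: [490.3, -287.4, -10.0]
ee_rot: [0.937, 1.359, -0.937]
wrist_force: [-0.4, -0.3, 0.3]
width: 51.0
```

Run:
```python
from h import *
s=r.read_state(); print(s["clock"],s["position"],s["wrist_force"],s["width"])
zoom("side",(355,165),"pics/bside7.png")
```

```text
7.4 [ 490.28153283 -287.42724733   -9.99291487] [-0.43313049 -0.27215845  0.32199433] 51.001662940332444
```

View pics/bside7.png

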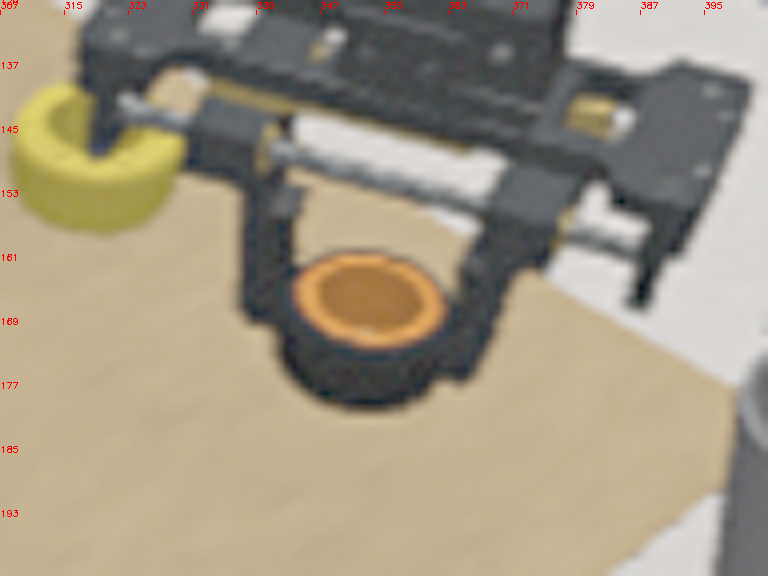

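Run:
```python
from h import *
im=zoom("top",(400,225),"pics/btop7.png")
s=r.read_state(); print(s["width"],s["wrist_force"])
for z in (0,5,10): print(z,onz("side",351.8,172.3,z))
```

```text
50.62285330520792 [-1.30151818 -0.28637768  0.30338423]
0 [ 492.30086238 -295.31593799    0.        ]
5 [ 489.10730169 -290.15156726    5.        ]
10 [ 485.913741   -284.98719652   10.        ]
```

View pics/btop7.png

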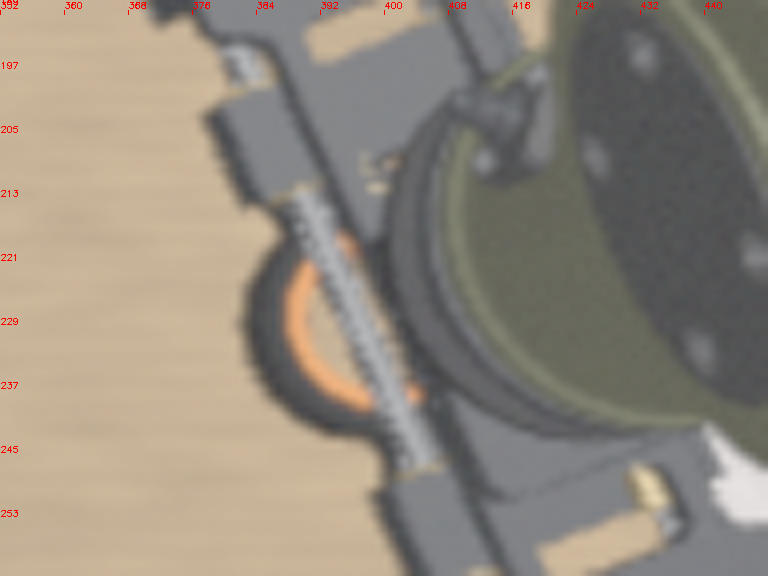

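Emit:
send_rows(moves="-0.003 0 0 0;-0.007 0 0 0;-0.011 0 0 0;-0.015 0 0 0;-0.015 0 0 0;-0.015 0 0 0")

```text
clock: 8.0
position: [490.5, -287.5, 5.3]
ee_rot: [0.937, 1.359, -0.937]
wrist_force: [-0.4, -0.1, -0.5]
width: 50.7
```

Run:
```python
from h import *
s=r.read_state(); print(s["clock"],s["position"],s["wrist_force"],s["width"])
zoom("side",(355,165),"pics/bside8.png")
```

```text
8.0 [ 490.48928591 -287.52356755    5.34992449] [-0.44474782 -0.10957986 -0.45200038] 50.67439476195874
```

View pics/bside8.png

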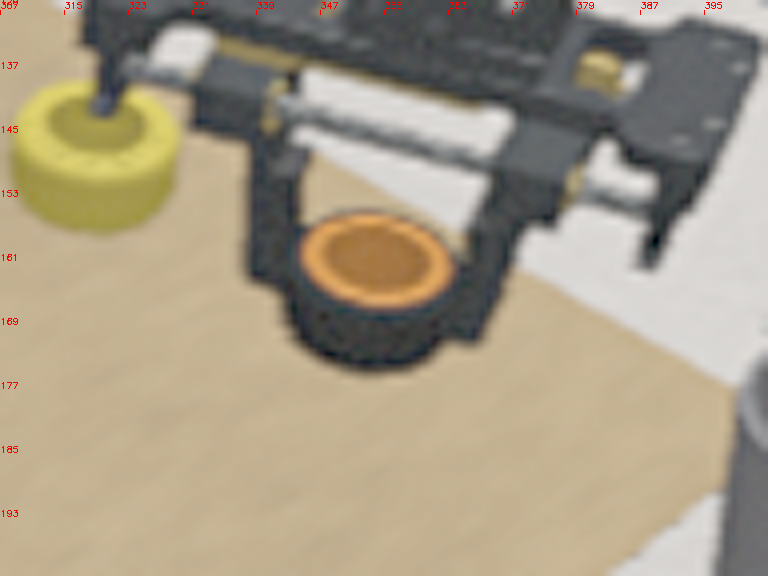

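Lifted cleanly. Now I'll raise it well above post height.

Emit:
send_rows(moves="-0.01 0 0 0;-0.025 0 0 0;-0.045 0 0 0;-0.07 0 0 0;-0.095 0 0 0;-0.115 0 0 0;-0.127 0 0 0;-0.132 0 0 0;-0.132 0 0 0")

```text
clock: 8.8
position: [490.6, -287.6, 137.9]
ee_rot: [0.937, 1.358, -0.937]
wrist_force: [-1.0, 0.3, -1.2]
width: 51.0
```

Run:
```python
from h import *
s=r.read_state(); print(s["clock"],s["position"],s["wrist_force"],s["width"],s["joints"].round(2))
im=zoom("side",(358,120),"pics/bside9.png")
m=orange(im[:,:,::-1]); c,_=cv2.findContours(m,cv2.RETR_EXTERNAL,cv2.CHAIN_APPROX_NONE)
for k in c:
    x,y,w,h=cv2.boundingRect(k)
    if 330<x<380 and len(k)>10: print((x,y,w,h),cv2.fitEllipse(k))
print(delta([564,204.5,137],[490.5,-287.5,137.3]))
```

```text
8.8 [ 490.62684055 -287.63020199  137.86940107] [-0.98428583  0.26605099 -1.1701924 ] 50.95282393231011 [ 0.79  0.78 -0.59  1.8   0.61  0.75  0.24]
(353, 110, 19, 11) ((362.0, 115.0), (9.747361183166504, 18.839309692382812), 96.58612060546875)
[ 2.000e-04  2.436e-01 -4.337e-01]
```

View pics/bside9.png

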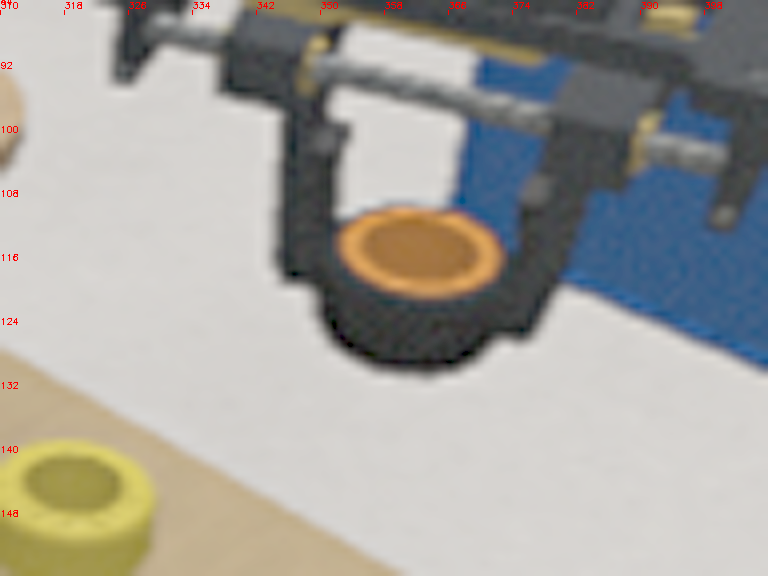

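Emit:
send_rows(moves="0 0.005 -0.009 0;0 0.015 -0.027 0;0 0.03 -0.053 0;0 0.047 -0.083 0;0 0.064 -0.113 0;0 0.081 -0.144 0;0 0.098 -0.174 0;0 0.115 -0.205 0;0 0.132 -0.235 0;0 0.149 -0.265 0;0 0.166 -0.296 0;0 0.183 -0.326 0;0 0.2 -0.356 0;0 0.216 -0.384 0;0 0.229 -0.408 0;0 0.238 -0.424 0;0 0.243 -0.432 0;0 0.244 -0.434 0;0 0.244 -0.434 0;0 0.244 -0.434 0")

```text
clock: 10.52
position: [563.6, 202.9, 136.2]
ee_rot: [0.936, 1.359, -0.941]
wrist_force: [1.0, -0.1, -0.6]
width: 50.4
```

Run:
```python
from h import *
s=r.read_state(); print(s["clock"],s["position"],s["wrist_force"],s["width"],s["joints"].round(2))
L=[]
for n,(x,y) in (("side",(165,215)),("top",(125,185))):
    im=cams.camera(n); cv2.imwrite(f"pics/{n}10.png",im[:,:,::-1])
    m=orange(im); c,_=cv2.findContours(m,cv2.RETR_EXTERNAL,cv2.CHAIN_APPROX_NONE)
    for k in c:
        if len(k)>14: print(n,cv2.boundingRect(k),np.round(np.hstack([np.ravel(q) for q in cv2.fitEllipse(k)]),1))
    L.append(cv2.resize(im[y-60:y+60,x-50:x+50,::-1],None,fx=4,fy=4,interpolation=2))
z=np.hstack(L); cv2.imwrite("pics/z10.png",cv2.convertScaleAbs((z/255.)**.6*255))
print(proj("side",[564,204.3,176]),proj("top",[564,204.3,176]))
```

```text
10.5167 [563.56622912 202.91505597 136.19429171] [ 0.97884971 -0.13856304 -0.56950281] 50.437600084308365 [-0.14  0.8  -0.51  1.71  0.52  0.78 -0.54]
side (138, 323, 7, 10) [141.4 327.3   2.9  10.1  33. ]
side (205, 246, 7, 11) [205.7 251.3   3.4  14.8  33.9]
side (149, 196, 21, 16) [158.8 204.5  13.7  18.9 105.5]
side (424, 88, 14, 5) [430.9  90.    4.1  12.5  92.1]
top (166, 218, 9, 2) [170.  218.5   0.    1.    0. ]
top (121, 164, 10, 14) [125.7 170.1   5.1  13.6 151.1]
[159.03371315 202.4319396 ] [115.20050218 176.0664445 ]
```

View pics/z10.png

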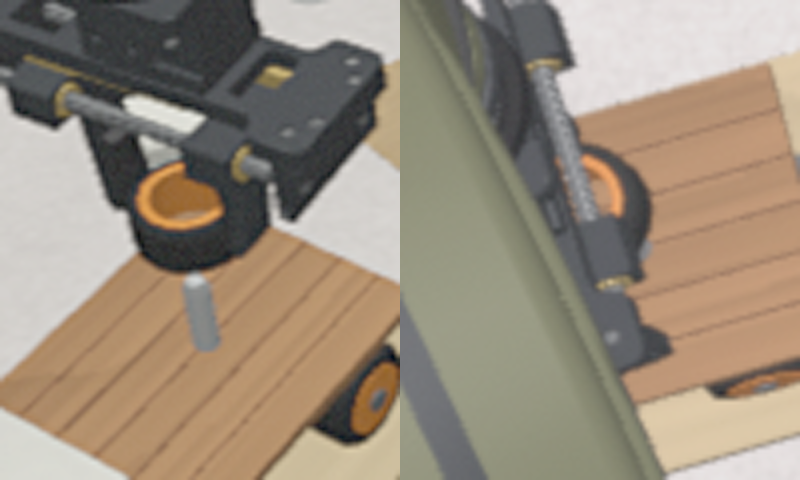

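The wheel is held level above the post, with its rim at side (159,204) against a predicted (159,202), so within about 3 mm. I'll lower partway and check again.

Emit:
send_rows(moves="0.005 0 -0.001 0;0.011 0 -0.001 0;0.017 0 -0.001 0;0.022 0 -0.001 0;0.025 0 -0.001 0;0.025 0 -0.001 0;0.025 0 -0.001 0")

```text
clock: 11.2
position: [563.4, 206.0, 111.6]
ee_rot: [0.937, 1.36, -0.938]
wrist_force: [0.3, 0.6, -0.0]
width: 50.5
```

```bash
cat > look.py <<'E'
from h import *
import sys
k=sys.argv[1]
s=r.read_state(); print(s["clock"],s["position"],s["wrist_force"],s["width"])
L=[]
for n,(x,y) in (("side",(165,225)),("top",(130,185))):
    im=cams.camera(n)
    L.append(cv2.resize(im[y-36:y+36,x-32:x+32,::-1],None,fx=6,fy=6,interpolation=2))
z=np.hstack(L); cv2.imwrite(f"pics/z{k}.png",cv2.convertScaleAbs((z/255.)**.6*255))
E
python3 look.py 11
```

```text
11.2 [563.43119403 205.98773426 111.59251194] [ 0.29302142  0.60248247 -0.0175894 ] 50.45943640481553
```

View pics/z11.png

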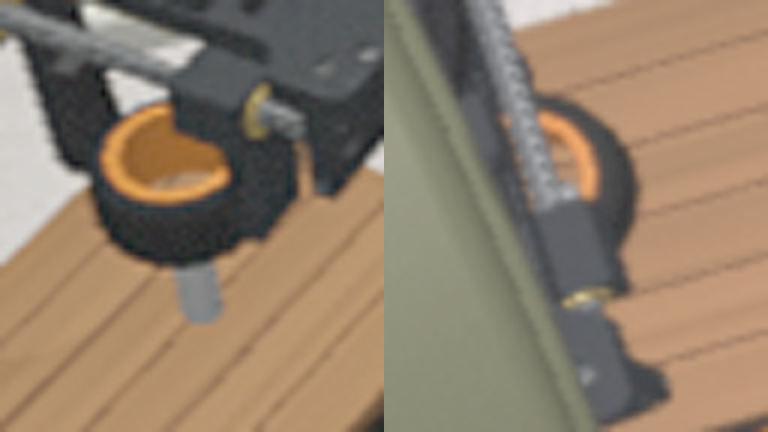

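Emit:
send_rows(moves="0.004 0 0 0;0.008 0 0 0;0.012 0 0 0;0.016 0 0 0;0.018 0 0 0;0.018 0 0 0;0.018 0 0 0")

```text
clock: 11.88
position: [563.5, 206.0, 93.7]
ee_rot: [0.937, 1.36, -0.937]
wrist_force: [0.0, 0.7, -0.4]
width: 50.4
```

```bash
python3 look.py 12
```

```text
11.8833 [563.48066083 205.98730155  93.69792871] [ 0.03161833  0.67882069 -0.3995804 ] 50.41537218745575
```

View pics/z12.png

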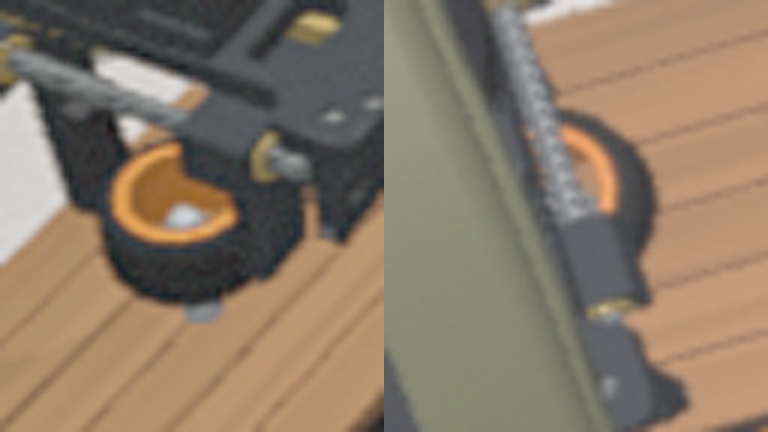

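The post tip is inside the bore, at zoomed side (185,215). I'll keep lowering, slowing near the deck.

Emit:
send_rows(moves="0.004 0 0 0;0.009 0 0 0;0.014 0 0 0;0.018 0 0 0;0.021 0 0 0;0.023 0 0 0;0.024 0 0 0;0.024 0 0 0;0.024 0 0 0")

```text
clock: 12.73
position: [563.6, 206.1, 70.0]
ee_rot: [0.937, 1.359, -0.937]
wrist_force: [0.3, -0.4, -0.6]
width: 50.5
```

```bash
python3 look.py 13
```

```text
12.7333 [563.64586298 206.05442509  69.96496041] [ 0.27178141 -0.44049189 -0.63770878] 50.50215317739299
```

View pics/z13.png

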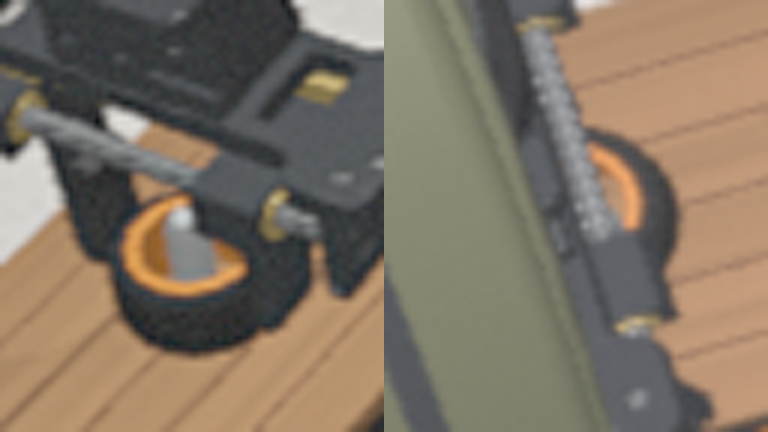

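Nearly down, about 5 mm to go. I'll lower in 1 mm steps until it touches.

Emit:
send_rows(moves="0.001 0 0 0;0.002 0 0 0;0.003 0 0 0;0.003 0 0 0;0.003 0 0 0")

```text
clock: 13.25
position: [563.5, 205.9, 66.8]
ee_rot: [0.937, 1.36, -0.937]
wrist_force: [-0.6, -0.0, 0.4]
width: 50.6
```

Emit:
send_rows(moves="0.001 0 0 0;0.0015 0 0 0;0.0015 0 0 0;0.0015 0 0 0")

```text
clock: 13.58
position: [563.5, 206.0, 65.3]
ee_rot: [0.937, 1.36, -0.937]
wrist_force: [1.0, 0.2, -0.8]
width: 50.6
```

Emit:
send_rows(moves="0.001 0 0 0;0.0015 0 0 0;0.0015 0 0 0")

```text
clock: 13.83
position: [563.7, 206.0, 64.9]
ee_rot: [0.937, 1.359, -0.937]
wrist_force: [-2.0, -1.1, 7.0]
width: 50.8
```

Emit:
send_rows(moves="0.001 0 0 0;0.0015 0 0 0;0.0015 0 0 0")

```text
clock: 14.08
position: [563.7, 206.0, 64.8]
ee_rot: [0.937, 1.358, -0.937]
wrist_force: [-4.3, -2.9, 17.6]
width: 50.7
```

It touched the deck at reported z≈65, as predicted, with the force rising to 17 N. I'll ease off and release.

Emit:
send_rows(moves="-0.001 0 0 0;-0.002 0 0 0;-0.002 0 0 0")

```text
clock: 14.33
position: [563.8, 206.1, 65.0]
ee_rot: [0.938, 1.359, -0.937]
wrist_force: [-1.2, -0.8, 6.5]
width: 50.8
```

Emit:
send_rows(moves="0 0 0 0;0 0 0 0;0 0 0 0;0 0 0 0;0 0 0 0;0 0 0 0;0 0 0 0", claw=0.75)

```text
clock: 14.92
position: [563.6, 205.9, 64.3]
ee_rot: [0.937, 1.36, -0.937]
wrist_force: [-0.3, -0.8, 0.1]
width: 76.9
```

```bash
python3 look.py 14
```

```text
14.9167 [563.55539914 205.94959131  64.29375252] [-0.28676471 -0.78146426  0.11245382] 76.89754164012139
```

View pics/z14.png

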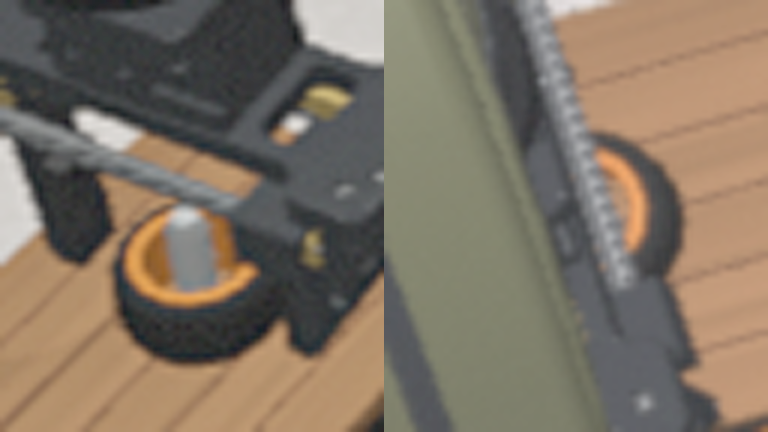

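Released, with the fingers clear on both sides. I'll rise straight up slowly, then back off.

Emit:
send_rows(moves="-0.004 0 0 0;-0.01 0 0 0;-0.02 0 0 0;-0.03 0 0 0;-0.045 0 0 0;-0.065 0 0 0;-0.09 0 0 0;-0.12 0 0 0;-0.15 0 0 0;-0.15 -0.01 0.02 0;-0.15 -0.02 0.04 0;-0.15 -0.03 0.065 0;-0.15 -0.045 0.09 0;-0.15 -0.06 0.12 0;-0.15 -0.075 0.15 0;-0.15 -0.09 0.18 0;-0.15 -0.1 0.2 0;-0.15 -0.1 0.2 0;-0.15 -0.1 0.2 0")

```text
clock: 16.6
position: [541.3, -18.1, 215.4]
ee_rot: [0.94, 1.357, -0.939]
wrist_force: [0.8, 0.3, -0.5]
width: 77.3
```

```bash
python3 look.py 15
python3 - <<'E'
from h import *
for n in("side","top"):
    im=cams.camera(n); cv2.imwrite(f"pics/{n}16.png",im[:,:,::-1])
    c,_=cv2.findContours(orange(im),cv2.RETR_EXTERNAL,cv2.CHAIN_APPROX_NONE)
    for k in c:
        x,y,w,h=cv2.boundingRect(k)
        if 100<x<190 and 160<y<260 and w>12: e=cv2.fitEllipse(k); print(n,(x,y,w,h),e,onz(n,*e[0],103))
E
```

```text
16.6 [541.31760679 -18.06131192 215.35022351] [ 0.76794735  0.25172977 -0.54324462] 77.25150111421088
side (154, 223, 23, 17) ((164.93978881835938, 230.9119110107422), (15.019186019897461, 21.0677547454834), 79.0211410522461) [561.58866064 205.28471938 103.        ]
top (118, 173, 23, 23) ((129.3148193359375, 184.4216766357422), (21.50927734375, 22.843381881713867), 52.990238189697266) [564.89036143 204.92523049 103.        ]
```

View pics/z15.png

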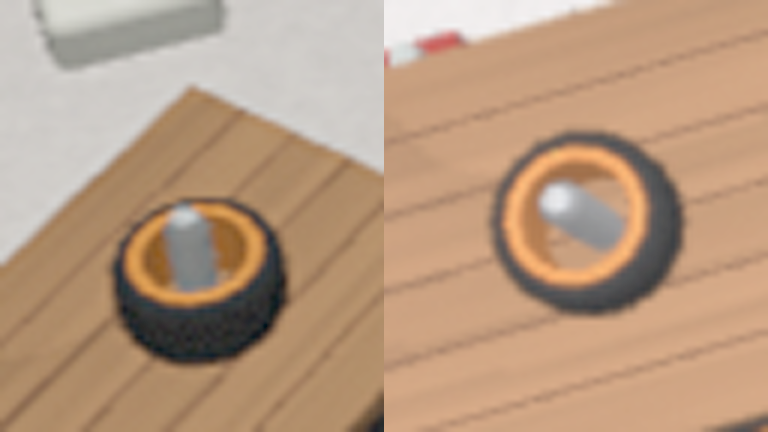

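View pics/top16.png

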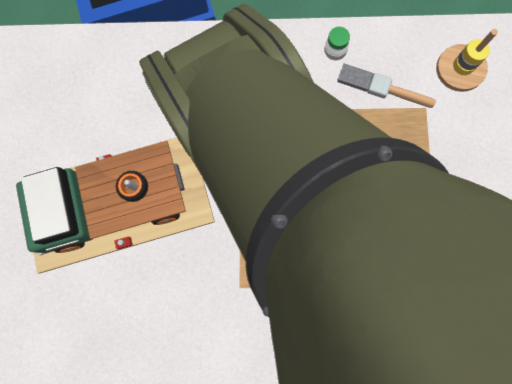

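View pics/side16.png

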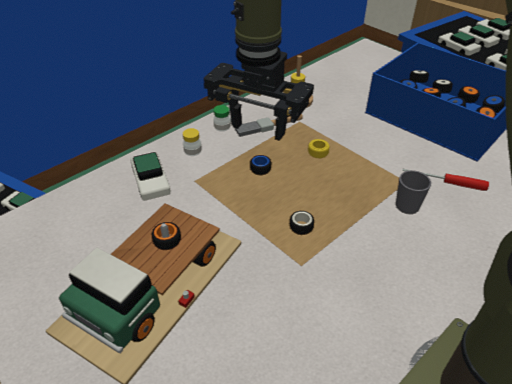

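```bash
python3 -c "
from h import *
s=r.read_state(); print(s['wrist_force'],abs(s['joint_velocities']).max()); print(r.hand_in())"
```

```text
[-0.28455756  0.37805657 -0.23412939] 0.006947191401099285
the job is handed in; nothing more can be done
None
```

The orange wheel is on the post, lying flat on the deck and released. I handed the job in just after 16.6 s; no verdict is reported.

- **What I did:** I gripped the orange wheel across its tyre, carried it over and lowered it down the post. I stopped when the deck pushed back with about 17 N, then eased off, opened the jaws and moved the arm clear.
- **Wheel position:** the last pictures put its centre at about (563, 205) mm, against the post at (564, 204.5), so roughly 1 mm off the axis. The rim looks level in both views.
- **Other wheels:** in the last side picture the blue, white and yellow wheels are where they began. The arm hid them in the last top view, so only the side view checks them.
- **Robot:** the final wrist force was under 1 N, and the arm was at rest and touching nothing.

Two readings disagreed:

- **Tool height:** the fingertips were really about 35 mm higher than the reported TCP and the 17 mm tip length imply. A first trial closing shut over empty air, without moving the wheel. I went by the cameras and contact force after that, and the touchdown height matched the lift measured from the grasp.
- **Grip width:** the gripper read about 51 mm on a wheel 56 mm across. I didn't find out why, but the hold was firm and the wheel stayed level.

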